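Shut and lock the filter hatch of a bench-top air filter unit

TASK

The hatch on top of the bench air filter unit was left standing open after a filter change. Push it down shut with the fingertips, then set the fingertips in the slot of its quarter-turn latch and turn it clockwise (seen from above) to its stop, so that the hatch stays locked down against its springy seal when you let go. Only push and turn: do not lift the hatch further open, do not turn the latch while the hatch is still open, and leave the bottle, the tube rack and the tip box where they stand.

Things in the scene. Friction and masses are not known exactly. Their poses are not given: they have to be found in the camera images.
- filter_unit: White plastic case, 250 (x) x 270 (y) x 125 mm high, open at the top, fixed to the bench; a filter lies inside. Origin: centre of its underside, on the bench; z up, front (switch, dial) towards its own -x. The hatch's hinge axis runs along its y at x = +122, z = 129 mm.
- hatch (a joint): Hatch angle in rad: 0 fully shut (level), grows as the front edge rises, 1.1 at most; 0.3 to 0.65 at the start. A stiff hinge holds it where it is left; 1 to 5 N pushes it down to the seal. Let go unlocked it stands 0.01 to 0.026 up on the springy seal; locked by the cam it rests at about 0.009.
- hatch_front (a point): Middle of the hatch's front edge, on its top face; turns with the hatch. The hatch is a white slab, 247 mm from hinge axis to front edge, 270 wide, 12 thick, underside in the plane of the hinge axis: its top face is 141 mm above the bench when shut.
- seal: Black rubber strip, 235 mm long (y), 11 wide, along the case's front rim under the hatch; origin at its centre. It meets the closing hatch 6 mm before fully shut and springs back; about 7 to 9 N downwards at the latch squeezes it fully.
- latch (a joint): Latch angle in rad, growing clockwise seen from above: 0 to 0.3 at the start (unlocked, slot about parallel to the hinge), pi/2 at its stop (locked, slot pointing from hinge to front edge). Friction about 0.06 Nm; it stays where left. A cam below it slides under a sloped keeper on the case and draws the hatch down; pressing the hatch down meanwhile eases this.
- slot (a point): Centre of the slot's floor, on the latch axis, 190 mm from the hinge axis, 3 mm above the hatch's top face. Its y axis runs along the slot, z out of the hatch. Latch: black disc of 67 mm diameter in a fixed grey ring (81 mm outside, 69 inside, top 13 mm above the floor). The slot crosses the whole disc: 24 mm wide (27 at its mouth), 12 deep, 62 long; shut fingertips fit in, side by side along it.
- sample_bottle: White screw-top jar, 64 mm diameter, 105 mm tall, loose; origin at the centre of its underside. To be left alone.
- tube_rack: White rack, 105 x 68 mm, 43 mm tall with its fifteen capped tubes, loose; origin at the centre of its underside. To be left alone.
- tip_box: Grey box with pale lid, 112 x 76 mm, 62 mm tall, loose; origin at the centre of its underside. To be left alone.

How it is judged:
By the outcome, as a careful person would: the job done as asked, in the order asked, and still so for the second after the job is handed in, with the robot touching nothing.
It also fails if it takes over 48 s, if anything falls off the work surface, if the arm or the gripper's body presses on something with over 40 N, if the wrist force passes 120 N, or if a joint passes its speed limit or range.

ROBOT

A 6-joint arm with a two-finger parallel gripper is mounted at the origin on the work surface. World frame = base frame: x ahead of the robot, y to its left, z up, the work surface at z = 0. Lengths are in m, angles in degrees, forces in N, time in s.
With the tool pointing down it reaches from about 0.3 to 0.75 m from the base axis. Payload 8.5 kg.
Tool frame: the origin (TCP) lies midway between the tips of the shut fingers; the grasp point (between the pads) lies 19 mm behind it; z points along the fingers, y is the direction in which the jaws open and shut (so a half turn about z gives the same grasp; the last joint's range is limited). The gripper opens to 88 mm and grips with 3 to 60 N. Pads are 18 mm wide; open, the fingers measure 123 mm over their backs; the gripper's body (75 mm by 187 mm) begins 45 mm behind the grasp point.
Start: joints at [-76.335, 21.807, 74.336, -0, 83.858, -12.336], TCP at [0.241, -0.494, 0.218] pointing down, gripper open.
Joint ranges: [-178.18, 178.18], [-50.72, 133.34], [12.68, 142.11], [-81.47, 261.47], [9.98, 163.14], [-165.26, 165.26]. Speed limits (degrees/s): [136.94, 136.94, 180, 180, 180, 180].

INTERFACE

Orientations are given as [roll, pitch, yaw] about the fixed x, y, z axes, in that order (R = Rz(yaw) Ry(pitch) Rx(roll)).
In Python, from workcell import * gives the robot as it stands. The module is installed in compiled form; this text tells all that it offers.
- The arm moves only by the tool move_arm, never from a script. Its argument "targets" is one flat list of numbers, 7 for each row, row after row: the shift along the world's x, y, z in units of 60 mm (1.0 is 60 mm), then the turn, a rotation vector about the world's x, y, z in units of 6 degrees (1.0 is 6 degrees), then the opening, from 0 (shut) to 1 (fully open). A call has 1 to 10 rows; each row is the pose to reach, as a shift and turn from the pose commanded when the call began; what a row does not reach only later rows make up. A row lasts 1/8 s, in which the tool goes at most 62.5 mm and 10.7 degrees, less where a joint would pass 70% of its speed; a pose out of reach is approached as far as the arm can. A call with a gripper value outside its range is refused whole. The fingers move at their own pace and stop on an object; "squeeze" is the grip in N (left out, the last holds). Time passes only in rows, so rows that repeat a pose let the fingers close. It gives the time, the measured TCP pose, the force and the opening at its end, in the units of the state.
- sense(): the state, without advancing time (a new reading comes with each control period).
- grab_frame(name): name is "scene" or "top" or "wrist"; returns (picture, depth): 480x640x3 uint8, blue, green, red; 480x640 float32, m along the optical axis (not along the pixel's ray), 0 where there is no reading.
- camera_info(name): a dict with "fx", "fy", "cx", "cy" (pixels), "eye" and "orientation" of the camera in the world. Camera axes: x right, y up, looking along -z (the intrinsics and any distortion apply to the point x, -y, -z); pixel columns grow to the right and rows downward; lengths in m; the calibration is good to about 2 mm. A picture is of the moment at which its call begins: read the wrist's pose just before it. camera_info takes no time and is no camera call; for the wrist camera it gives the pose at the moment of the call.
- finish_job(): hands the job in, once; it reports no verdict.
The state is a dict: "t": time; "joints": joint angles; "dq": joint speeds; "joint_efforts": joint torques, N m; "ee_pos": TCP position; "orientation": TCP orientation; "ft_force": force on the tool from outside, world axes, zero at the start; "wrist_torque": the same for the moment, N m; "grip_width": finger opening in m.
Only numpy, scipy, OpenCV 4.12 (cv2) and the standard library are available. Lean on these libraries where they do the work, as an engineer would, in place of code of your own. Each camera call takes 0.05 s, during which the arm holds its last target.

## Working session

There is one attempt and no reset: what is moved stays moved. The work goes in short steps, Python scripts to look and compute and a tool call to move; the robot and the scene stay as the last step left them, time stands still between calls to the robot, and variables do not carry over. Pictures are saved under pics/ and viewed, and the job is handed in when it is done.

Besides the shell and the picture viewer there is one more tool, called after "Request:" by a JSON object that holds its "api" and its "payload", one argument or row to a line. move_arm: Moves the arm, as the interface text tells. Its arguments: {"type":"object","properties":{"targets":{"type":"array","items":{"type":"number"}},"squeeze":{"type":"number"}},"required":["targets"]}

```bash
mkdir -p pics; cat > h.py <<'E'
from workcell import *
import numpy as np, cv2
from scipy.spatial.transform import Rotation as R
def rot(ci):
    o=np.array(ci["orientation"],float)
    if o.shape==(3,3): return o
    if o.size==4: return R.from_quat(o).as_matrix()
    return R.from_euler('xyz',o,degrees=True).as_matrix()
def cloud(d,ci):
    v,u=np.mgrid[0:480,0:640]
    x=(u-ci["cx"])/ci["fx"]*d; y=(v-ci["cy"])/ci["fy"]*d
    p=np.stack([x,-y,-d],-1)
    return p@rot(ci).T+np.array(ci["eye"])
E
python3 - <<'E'
from h import *
print(sense())
for n in("scene","top","wrist"):
    ci=camera_info(n);print(n,ci)
    p,d=grab_frame(n);cv2.imwrite(f"pics/{n}0.png",p);np.savez(f"{n}0.npz",p=p,d=d,P=cloud(d,ci))
E
```

```text
{'t': 0.0, 'joints': array([-7.63366458e+01,  2.18408573e+01,  7.43858649e+01,  1.18452978e-03,
        8.38575273e+01, -1.23364056e+01]), 'dq': array([-0.0260662 , -0.08147686, -0.01327005, -0.05825092,  0.01482242,
       -0.00355374]), 'joint_efforts': array([-3.96892201e-04, -4.37927628e+01, -2.24551499e+01,  7.13534444e-02,
        3.52918636e-02, -9.55701489e-05]), 'ee_pos': array([ 0.24102341, -0.49402508,  0.2176325 ]), 'orientation': array([-1.79917947e+02, -1.91503519e-02,  2.59996186e+01]), 'ft_force': array([-0.14733876,  0.13743474, -0.22367467]), 'wrist_torque': array([-0.00586603,  0.03778862, -0.02248678]), 'grip_width': 0.08813555856881138}
scene {'fx': 460.69194300559025, 'fy': 460.69194300559025, 'cx': 324.625790207251, 'cy': 241.38103552378692, 'eye': array([1.02293825, 0.0046968 , 0.79458909]), 'orientation': array([33.54212921,  0.61588046, 86.64728132])}
top {'fx': 543.9270718830865, 'fy': 543.9270718830865, 'cx': 320.3523552795498, 'cy': 240.2345756495888, 'eye': array([0.38380922, 0.00639135, 1.04106   ]), 'orientation': array([ 11.96819021,   0.31764692, -90.28503822])}
wrist {'fx': 429.3979463165359, 'fy': 429.3979463165359, 'cx': 324.08051694226594, 'cy': 245.14116471494495, 'eye': array([ 0.30972263, -0.46280422,  0.38452925]), 'orientation': array([-16.68961558,   0.11935959, -64.06707248])}
```

View pics/scene0.png

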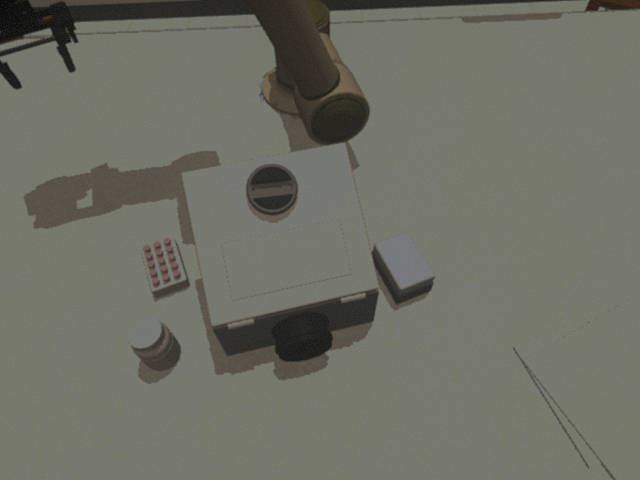

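View pics/top0.png

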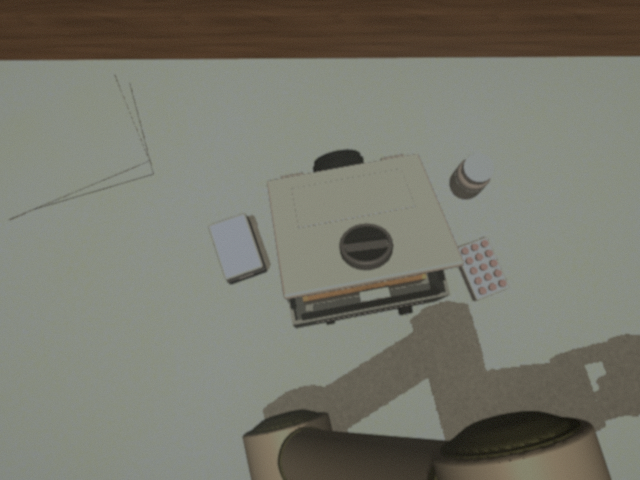

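The scene view shows the hatch hinged on the side away from the robot, with the latch at about (272,189). In the top view the latch is at about (366,246), and the open front faces the robot. The rack and bottle stand on the -y side and the tip box on the +y side. Next I'll fit the planes.

```bash
python3 - <<'E'
from h import *
def fit(P):
    c=P.mean(0);
    for _ in range(5):
        c=P.mean(0);n=np.linalg.svd(P-c,full_matrices=False)[2][2]; r=(P-c)@n; P=P[abs(r)<max(.003,2*r.std()*0+.003)]
    return c,n*np.sign(n[2]),len(P),r.std()
for n,quad,lat,corners in(("scene",[(195,180),(240,170),(215,310)],(272,189),[(184,172),(346,145),(376,290),(213,327)]),
  ("top",None,(366,246),[(268,182),(418,155),(461,265),(287,297)])):
    z=np.load(n+"0.npz");P=z["P"];d=z["d"]
    m=np.zeros((480,640),np.uint8);cv2.fillPoly(m,[np.array(corners)],1);m=cv2.erode(m,np.ones((13,13)))
    mm=m.copy();cv2.circle(mm,lat,36,0,-1)
    Q=P[(mm>0)&(d>0)]
    c,nn,k,s=fit(Q);print(n,"plane",c,nn,k,s,"tilt",np.arccos(nn[2]),"hdg",np.degrees(np.arctan2(nn[1],nn[0])))
    # corners on plane
    ci=camera_info(n)
    def ray(u,v):
        r=rot(ci)@np.array([(u-ci["cx"])/ci["fx"],-(v-ci["cy"])/ci["fy"],-1]);e=np.array(ci["eye"]);return e+r*((c-e)@nn)/(r@nn)
    pc=[ray(*q) for q in corners];print(np.round(pc,4)); print([round(float(np.linalg.norm(pc[i]-pc[(i+1)%4])),4) for i in range(4)])
    print("latch on plane",ray(*lat), "table z",np.median(P[400:470,50:250,2]) )
    g=cv2.resize(z["p"][lat[1]-60:lat[1]+60,lat[0]-80:lat[0]+80],(800,600),interpolation=cv2.INTER_CUBIC);cv2.imwrite(f"pics/{n}_lat.png",cv2.convertScaleAbs(g,alpha=1.6))
    # other objects: heights
    print("case max",[np.round(P[v,u],3).tolist() for u,v in ([(405,262),(150,335),(165,270)] if n=="scene" else [(237,245),(476,170),(484,268)])])
E
```

```text
scene plane [ 0.618314   -0.0476297   0.18985944] [0.45563646 0.08395361 0.88619817] 17079 0.0012674145515268016 tilt 0.48172253872774645 hdg 10.439977461208256
[[ 0.52   -0.1929  0.2542]
 [ 0.4765  0.066   0.252 ]
 [ 0.6875  0.0991  0.1404]
 [ 0.7344 -0.1555  0.1404]]
[0.2625, 0.241, 0.259, 0.2456]
latch on plane [ 0.54303769 -0.05732602  0.22948114] table z -3.102034688906574e-05
case max [[0.593, 0.171, 0.063], [0.725, -0.264, 0.103], [0.571, -0.278, 0.044]]
top plane [ 0.59703777 -0.04625167  0.19920612] [0.45408688 0.08389246 0.88699896] 11452 0.001187811979157676 tilt 0.47999124947516036 hdg 10.46735666607518
[[ 0.6772  0.1002  0.1443]
 [ 0.7244 -0.1603  0.1448]
 [ 0.5119 -0.1949  0.2568]
 [ 0.4668  0.0585  0.256 ]]
[0.2648, 0.2427, 0.2574, 0.2419]
latch on plane [ 0.54717391 -0.05963747  0.22599927] table z 7.3145234307459e-05
case max [[0.583, 0.164, 0.063], [0.71, -0.271, 0.105], [0.54, -0.291, 0.047]]
```

View pics/wrist0.png

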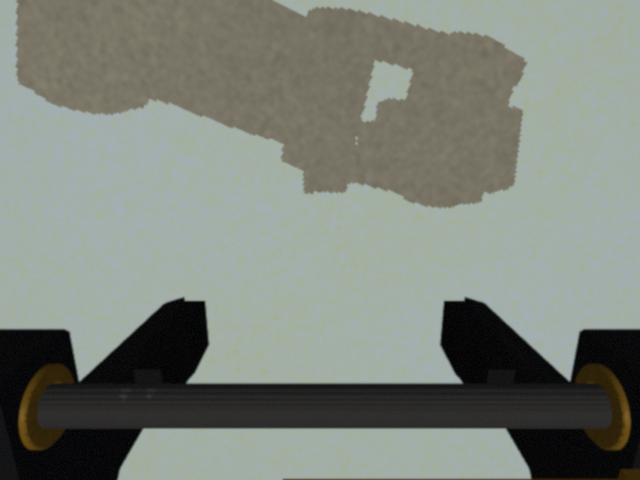

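View pics/top_lat.png

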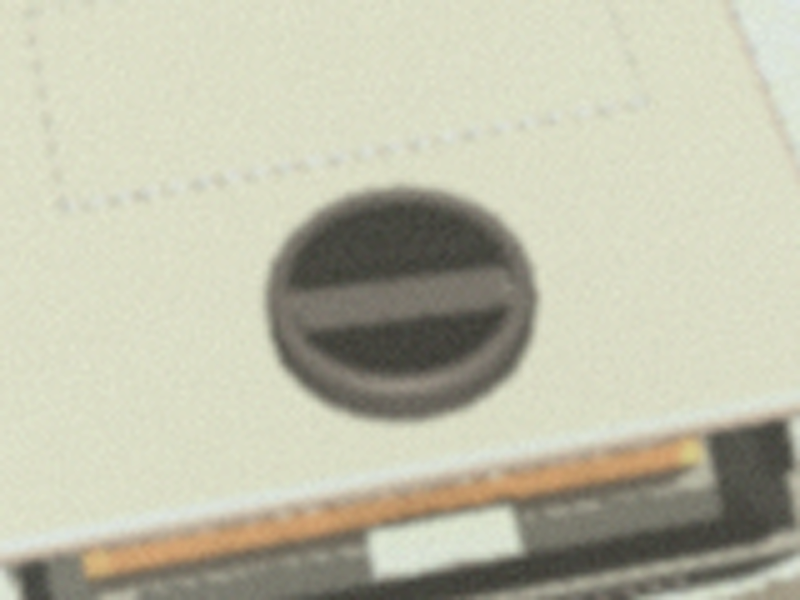

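View pics/scene_lat.png

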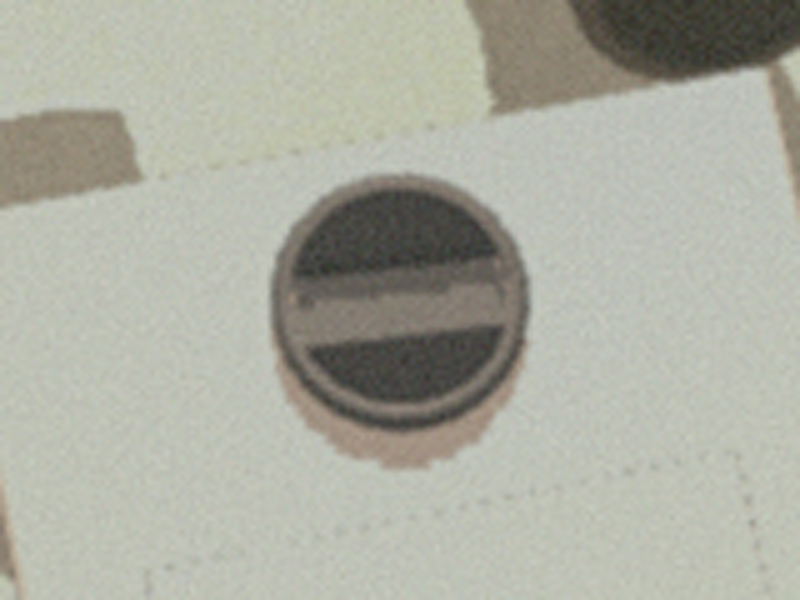

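```bash
python3 - <<'E'
from h import *
c=np.array([0.6077,-.0469,.19453])
c=(np.array([0.618314,-0.0476297,0.18985944]),np.array([0.59703777,-0.04625167,0.19920612]))
n=np.array([.45486,.08392,.8866]);n/=np.linalg.norm(n)
d=np.mean([q@n for q in c]);print("plane d",[q@n for q in c])
def ray(cam,u,v,h):
    ci=camera_info(cam)
    r=rot(ci)@np.array([(u-ci["cx"])/ci["fx"],-(v-ci["cy"])/ci["fy"],-1]);e=np.array(ci["eye"]);return e+r*((d+h)-e@n)/(r@n)
a=ray("scene",272,187.6,.0155);b=ray("top",366.4,243.6,.0153);print("latch top centre",a,b)
th=.481
L=(a+b)/2-.0125*n   # slot floor
psi=np.arctan2(n[1],n[0]);ux=np.array([np.cos(psi),np.sin(psi),0]);uy=np.array([-ux[1],ux[0],0])
# floor = hinge + 190*(-ux cos+ z sin) +15*n
f=-ux*np.cos(th)+np.array([0,0,1])*np.sin(th)
H=L-.19*f-.015*n;print("slot",L,"hinge pt",H,"(z should be .129)", "psi",np.degrees(psi))
print("unit origin",H-.122*ux)
S=H-.19*ux+[0,0,.015];print("slot when shut",S)
# slot direction from top edges
for cam,pts in(("top",[((290,293),(500,268)),((310,330),(515,303))]),("scene",[((310,345),(500,325)),((295,277),(495,258))])):
    lat=(366,246) if cam=="top" else (272,189)
    for p,q in pts:
        A=ray(cam,lat[0]-80+p[0]/5,lat[1]-60+p[1]/5,.015);B=ray(cam,lat[0]-80+q[0]/5,lat[1]-60+q[1]/5,.015);v=B-A
        print(cam,"clockwise rad",-np.arctan2(-(v@f) , v@uy))
for r,l in((.205,-.068),):
    p=H+r*f*1+.012*n+l*uy;print("push pt",p); print("shut",H-r*ux+[0,0,.012]+l*uy)
E
```

```text
plane d [np.float64(0.44557865770849314), np.float64(0.4443033623343306)]
latch top centre [ 0.55084518 -0.05596227  0.24202556] [ 0.54723734 -0.058865    0.2439257 ]
slot [ 0.54335551 -0.05846264  0.23189313] hinge pt [ 0.70217821 -0.02916043  0.1306876 ] (z should be .129) psi 10.453312372332583
unit origin [ 0.58220304 -0.05129541  0.1306876 ]
slot when shut [ 0.51533163 -0.06363294  0.1456876 ]
top clockwise rad 3.0564643810487078
top clockwise rad 3.07262087776416
scene clockwise rad -0.09001589625743982
scene clockwise rad -0.09698342623098996
push pt [ 0.54125117 -0.12799852  0.23617332]
shut [ 0.51291811 -0.13322586  0.1426876 ]
```

Request:
{"api": "move_arm", "payload": {
  "targets": [0,0,0.8,0,0,1.5,0,0,0,1.6,0,0,3,0,0.4,0.5,2,0,0,4.5,0,0.9,1.1,2,0,0,6,0,1.4,1.7,2,0,0,7.5,0,1.9,2.3,2,0,0,9,0,2.4,2.9,2,0,0,10.5,0,2.9,3.5,2,0,0,12,0,3.4,4.1,2,0,0,13.5,0,3.9,4.7,2,0,0,15,0],
  "squeeze": 10
}}

```text
t: 1.4
ee_pos: [0.4759, -0.2109, 0.3381]
orientation: [-180.0, -0.0, 116.3]
ft_force: [0.3, -0.5, 1.0]
grip_width: 0.0004
```

Request:
{"api": "move_arm", "payload": {
  "targets": [0.3,0.4,0,0,0,1.5,0,0.6,0.8,0,0,0,3,0,0.9,1.24,0,0,0,4.5,0,0.9,1.24,0,0,0,6,0,0.9,1.24,0,0,0,7.5,0,0.9,1.24,0,0,0,9,0,0.9,1.24,-0.3,0,0,10.4,0,0.9,1.24,-0.7,0,0,11.5,0,0.9,1.24,-1.0,0,0,11.5,0,0.9,1.24,-1.0,0,0,11.5,0]
}}

```text
t: 2.65
ee_pos: [0.5286, -0.1377, 0.2771]
orientation: [179.9, -0.1, -175.0]
ft_force: [-0.1, 0.1, 0.0]
grip_width: 0.0005
```

```bash
python3 - <<'E'
from h import *
s=sense();print(s["joints"],s["orientation"],s["ee_pos"],s["ft_force"])
p,d=grab_frame("scene");cv2.imwrite("pics/scene1.png",p)
E
```

```text
[-2.70203561e+01  1.95351950e+01  6.81269832e+01 -3.34640732e-04
  9.25137394e+01 -1.22011784e+02] [ 1.79907030e+02 -1.49344604e-01 -1.75008465e+02] [ 0.52862614 -0.13768964  0.27710513] [-0.08046147  0.07992776  0.03482161]
```

View pics/scene1.png

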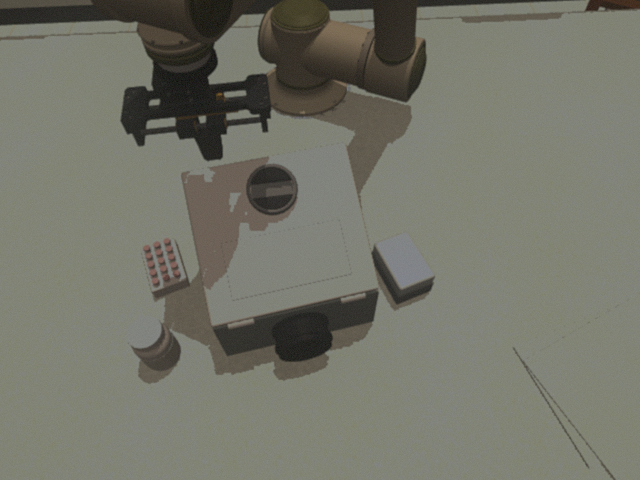

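The shut fingertips sit just inside the front edge, left of the latch ring (about pixel (210,158)). That agrees with the computed geometry, so I'll push down.

Request:
{"api": "move_arm", "payload": {
  "targets": [0,0,-0.15,0,0,0,0,0,0,-0.3,0,0,0,0,0,0,-0.45,0,0,0,0,0,0,-0.55,0,0,0,0,0,0,-0.65,0,0,0,0,0,0,-0.75,0,0,0,0,0,0,-0.85,0,0,0,0,0,0,-0.95,0,0,0,0]
}}

```text
t: 3.7
ee_pos: [0.5291, -0.138, 0.221]
orientation: [-180.0, 0.0, -175.0]
ft_force: [0.0, -0.7, 0.6]
grip_width: 0.0006
```

```bash
python3 - <<'E'
from h import *
s=sense();print(s["ft_force"])
p,d=grab_frame("scene");cv2.imwrite("pics/scene2.png",p[80:380,120:520])
E
```

```text
[ 0.04020421 -0.73216185  0.60748285]
```

View pics/scene2.png

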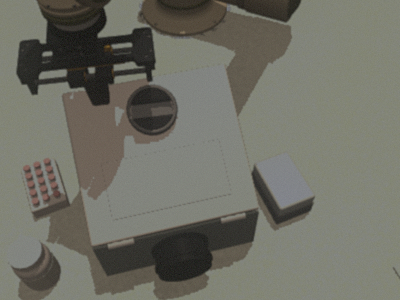

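```bash
cat >> h.py <<'E'
def hatch(P,d,corners,lat):
    m=np.zeros((480,640),np.uint8);cv2.fillPoly(m,[np.array(corners)],1);m=cv2.erode(m,np.ones((9,9)))
    Q=P[(m>0)&(d>0)]
    rng=np.random.default_rng(0);best=None
    for _ in range(200):
        a=Q[rng.choice(len(Q),3,False)];n=np.cross(a[1]-a[0],a[2]-a[0]);l=np.linalg.norm(n)
        if l<1e-5: continue
        n/=l;i=abs((Q-a[0])@n)<.003
        if best is None or i.sum()>best.sum(): best=i
    Q=Q[best];c=Q.mean(0);n=np.linalg.svd(Q-c,full_matrices=False)[2][2];n*=np.sign(n[2]);return c,n,np.arccos(n[2]),len(Q)
E
python3 - <<'E'
from h import *
ci=camera_info("scene");p,d=grab_frame("scene");P=cloud(d,ci)
print(hatch(P,d,[(230,240),(350,220),(366,280),(225,305)],None))
print(sense()["ee_pos"])
for q in [(210,170),(214,176),(218,182),(222,188),(205,185),(200,180),(240,180)]: print(q,P[q[1],q[0]])
E
```

```text
(array([ 0.64593177, -0.03073554,  0.17193185]), array([0.43318203, 0.08241597, 0.89753047]), np.float64(0.45665958182628785), 6541)
[ 0.52891236 -0.13785457  0.22056166]
(210, 170) [ 0.54029749 -0.14555382  0.27752892]
(214, 176) [ 0.53914648 -0.1427833   0.26255168]
(218, 182) [ 0.53948495 -0.13944808  0.24872645]
(222, 188) [ 0.53699818 -0.13682948  0.23115892]
(205, 185) [ 0.53191348 -0.16346251  0.23463942]
(200, 180) [ 0.52479494 -0.17098773  0.23909398]
(240, 180) [ 0.52648717 -0.10784001  0.23612078]
```

```bash
python3 - <<'E'
from h import *
z=np.load("scene0.npz");print(hatch(z["P"],z["d"],[(230,240),(350,220),(366,280),(225,305)],None))
ci=camera_info("scene");p,d=grab_frame("scene");P=cloud(d,ci)
D=P[...,2]-z["P"][...,2]
for q in [(330,160),(320,170),(190,185),(240,165),(300,250),(300,155)]: print(q,z["P"][q[1],q[0]],P[q[1],q[0]])
g=cv2.resize(p[130:230,160:310],(800,533),interpolation=cv2.INTER_CUBIC);cv2.imwrite("pics/z2.png",cv2.convertScaleAbs(g,alpha=2))
p,d=grab_frame("wrist");cv2.imwrite("pics/w2.png",p)
# project TCP
def proj(X):
    c=rot(ci).T@(np.array(X)-np.array(ci["eye"]));return ci["cx"]+ci["fx"]*c[0]/-c[2],ci["cy"]+ci["fy"]*-c[1]/-c[2]
e=sense()["ee_pos"];print("tcp px",proj(e),proj(e+[0.009,0,0]))
E
```

```text
(array([ 0.64711698, -0.03048756,  0.17402977]), array([0.46322244, 0.08831186, 0.88183104]), np.float64(0.4910652126450531), 6551)
(330, 160) [0.49835771 0.03825365 0.24177386] [0.49366426 0.03855389 0.2368278 ]
(320, 170) [0.5146059  0.02096961 0.23693445] [0.50937289 0.02113713 0.23119369]
(190, 185) [ 0.53831146 -0.18427481  0.24375649] [ 0.53357246 -0.1861227   0.23837008]
(240, 165) [ 0.50832381 -0.10614211  0.25127033] [ 0.50339351 -0.10720402  0.24606502]
(300, 250) [ 0.63111784 -0.01781758  0.18242625] [ 0.62832402 -0.01797812  0.17806132]
(300, 155) [ 0.49296235 -0.01001097  0.25115739] [ 0.48688968 -0.01017949  0.24493054]
tcp px (np.float64(222.83550099640019), np.float64(188.28695901925732)) (np.float64(222.48068781606702), np.float64(192.57770974592825))
```

View pics/z2.png

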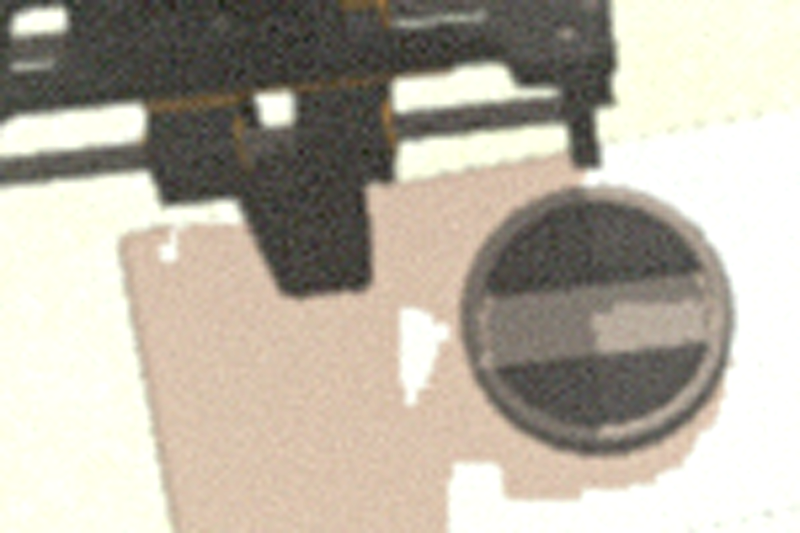

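View pics/w2.png

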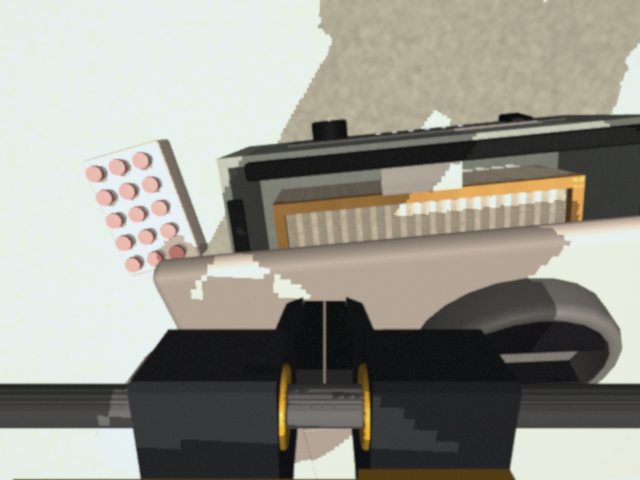

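```bash
python3 - <<'E'
from h import *
ci=camera_info("scene")
def proj(X):
    c=rot(ci).T@(np.array(X)-np.array(ci["eye"]));return ci["cx"]+ci["fx"]*c[0]/-c[2],ci["cy"]+ci["fy"]*-c[1]/-c[2]
e=np.array([.5286,-.1377,.2771]);print(proj(e),proj(e+[0.009,0,0]))
p=cv2.imread("pics/scene1.png")
g=cv2.resize(p[90:190,160:310],(800,533),interpolation=cv2.INTER_CUBIC);cv2.imwrite("pics/z1.png",cv2.convertScaleAbs(g,alpha=2))
p,d=grab_frame("top");P=cloud(d,camera_info("top"));cv2.imwrite("pics/t2.png",cv2.convertScaleAbs(p,alpha=1.6))
print(hatch(P,d,[(290,190),(405,170),(415,215),(295,235)],None), sense()["ee_pos"],sense()["ft_force"])
E
```

```text
(np.float64(215.85117669161133), np.float64(164.19174571443918)) (np.float64(215.4229030330133), np.float64(168.59572895707484))
(array([ 0.62967429, -0.03335218,  0.17865392]), array([0.42687388, 0.07828412, 0.90091636]), np.float64(0.44891995787782857), 3721) [ 0.52916493 -0.13793047  0.22136609] [-0.56377963 -0.05945545  0.4890347 ]
```

View pics/z1.png

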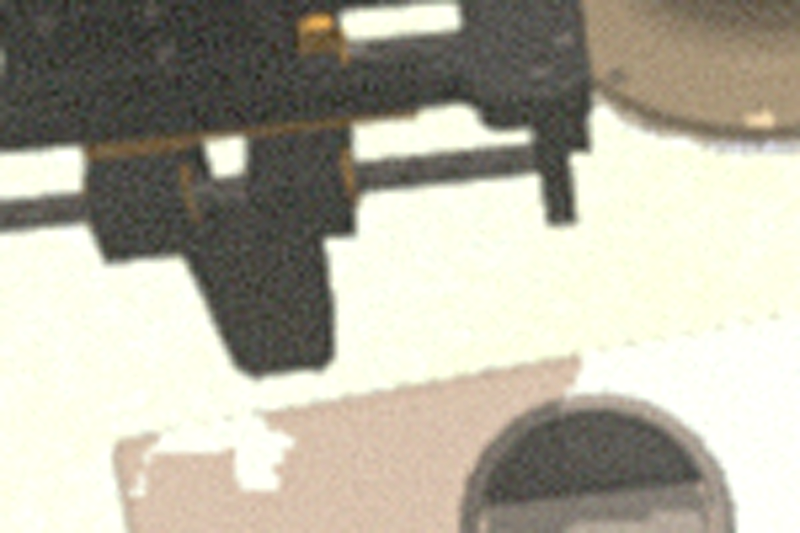

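View pics/t2.png

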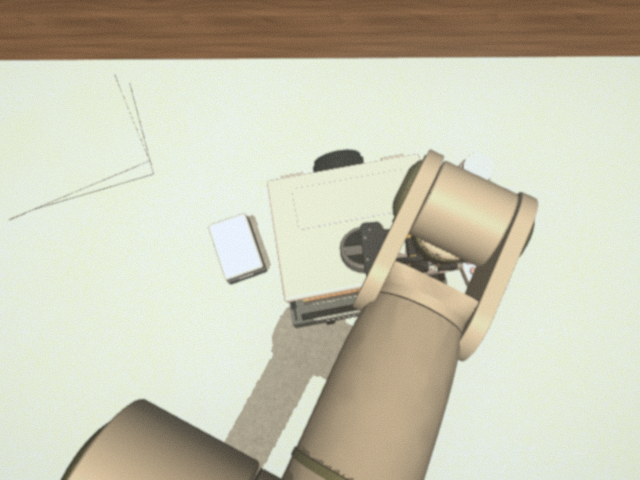

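The hatch has started closing, from 0.48 to about 0.45. The cameras put the tips about 1 cm above the reported TCP, so force and hatch angle will be the guide here rather than that height. I'll keep pushing.

Request:
{"api": "move_arm", "payload": {
  "targets": [0,0,-0.1,0,0,0,0,0,0,-0.2,0,0,0,0,0,0,-0.3,0,0,0,0,0,0,-0.4,0,0,0,0,0,0,-0.5,0,0,0,0]
}}

```text
t: 4.58
ee_pos: [0.5291, -0.1379, 0.1908]
orientation: [180.0, -0.0, -175.0]
ft_force: [-0.4, 0.1, 0.1]
grip_width: 0.0008
```

```bash
python3 - <<'E'
from h import *
ci=camera_info("scene");p,d=grab_frame("scene");P=cloud(d,ci)
c,n,th,k=hatch(P,d,[(230,240),(350,220),(366,280),(225,305)],None)
e=sense()["ee_pos"];print(th,k,e,"hatch z at tcp",(c@n-n[:2]@e[:2])/n[2],sense()["ft_force"])
# lowest dark finger pts
g=p.max(2);v,u=np.mgrid[0:480,0:640]
m=(g<60)&(u>195)&(u<235)&(v>140)&(v<215)
h=P@n-c@n
Q=P[m];print("finger x,y,z min",Q[np.argsort(Q[:,2])[:8]].round(4))
E
```

```text
0.33905828861846243 6537 [ 0.52880246 -0.1377692   0.1900029 ] hatch z at tcp 0.21071378766588345 [-0.12302366 -0.64149019 -0.42077445]
finger x,y,z min [[ 0.538  -0.1356  0.2121]
 [ 0.5386 -0.137   0.2131]
 [ 0.5405 -0.1433  0.2133]
 [ 0.5392 -0.1337  0.2135]
 [ 0.539  -0.1401  0.2138]
 [ 0.5376 -0.1305  0.2138]
 [ 0.5397 -0.1319  0.214 ]
 [ 0.5356 -0.137   0.2144]]
```

```bash
python3 - <<'E'
from h import *
P=np.load("wrist0.npz")["P"];print("wrist table z",np.median(P[20:250,30:600,2]),np.median(P[20:60,30:100,2]),np.median(P[220:280,30:100,2]))
ci=camera_info("wrist");p,d=grab_frame("wrist");P=cloud(d,ci);cv2.imwrite("pics/w3.png",p)
for q in [(150,70),(60,400),(230,280),(250,350),(420,285),(600,290)]: print(q,P[q[1],q[0]].round(4),d[q[1],q[0]])
print("finger",[ (q,P[q[1],q[0]].round(4)) for q in [(310,310),(300,320),(340,310),(325,340)]])
E
```

```text
wrist table z 0.00041199032748684417 0.0006007239111948115 0.0005933442120736043
(150, 70) [ 0.4339 -0.2819 -0.    ] 0.33182365
(60, 400) [ 0.5091 -0.188   0.2915] 0.07647167
(230, 280) [ 0.5143 -0.1734  0.2162] 0.15050675
(250, 350) [ 0.4982 -0.1552  0.2881] 0.07742315
(420, 285) [ 0.5124 -0.1053  0.2111] 0.15662462
(600, 290) [ 0.5027 -0.0518  0.2282] 0.13878618
finger [((310, 310), array([ 0.5225, -0.1446,  0.218 ])), ((300, 320), array([ 0.5213, -0.1476,  0.2287])), ((340, 310), array([ 0.5215, -0.134 ,  0.2183])), ((325, 340), array([ 0.5423, -0.1375,  0.2028]))]
```

View pics/w3.png

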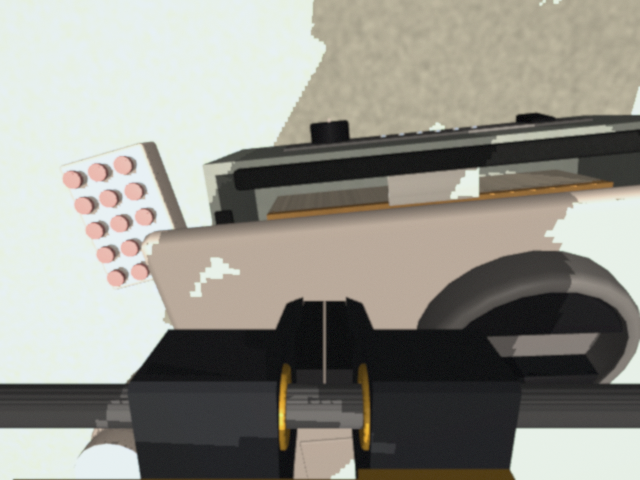

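The wrist camera agrees: the real tips sit about 20 mm above the reported TCP. I'll use that offset from here on, which puts shut contact at TCP z ≈ 0.121.

Request:
{"api": "move_arm", "payload": {
  "targets": [0,0,-0.1,0,0,0,0,0,0,-0.2,0,0,0,0,0,0,-0.3,0,0,0,0,0,0,-0.4,0,0,0,0,0,0,-0.5,0,0,0,0,0,0,-0.6,0,0,0,0,0,0,-0.7,0,0,0,0,0,0,-0.8,0,0,0,0,0,0,-0.9,0,0,0,0]
}}

```text
t: 5.8
ee_pos: [0.5291, -0.1379, 0.1368]
orientation: [180.0, -0.0, -175.0]
ft_force: [0.2, 0.0, 1.1]
grip_width: 0.0005
```

```bash
cat > ang.py <<'E'
from h import *
ci=camera_info("scene");p,d=grab_frame("scene");P=cloud(d,ci)
c,n,th,k=hatch(P,d,[(230,240),(350,220),(366,280),(225,305)],None)
e=sense()["ee_pos"];print(th,k,e,"hatch z at tcp",(c@n-n[:2]@e[:2])/n[2],sense()["ft_force"])
import sys
if len(sys.argv)>1: cv2.imwrite(sys.argv[1],cv2.convertScaleAbs(cv2.resize(p[100:350,140:460],(800,600)),alpha=1.6))
E
python3 ang.py pics/s4.png
```

```text
0.08118035129815837 6571 [ 0.52880991 -0.13779154  0.13610807] hatch z at tcp 0.15806696623132213 [ 0.51929641  0.69502907 -0.75320562]
```

View pics/s4.png

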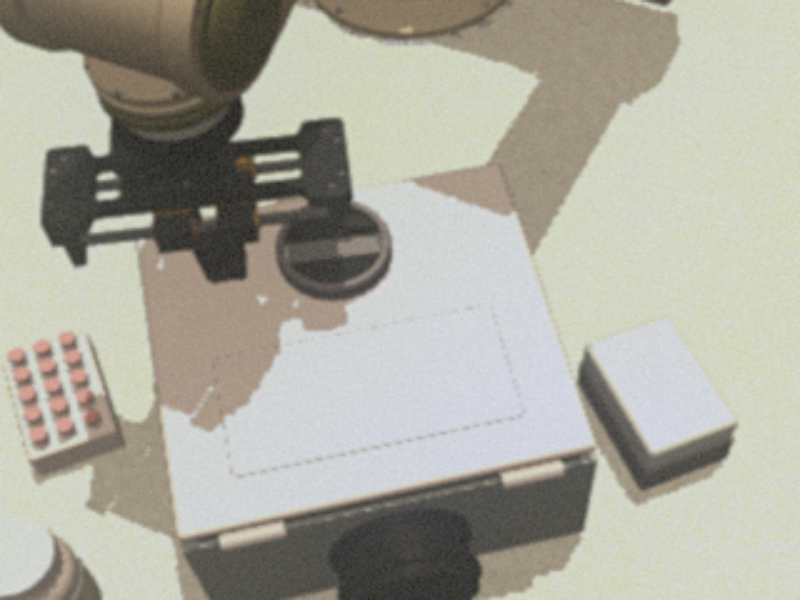

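Request:
{"api": "move_arm", "payload": {
  "targets": [0,0,-0.06,0,0,0,0,0,0,-0.12,0,0,0,0,0,0,-0.18,0,0,0,0,0,0,-0.22,0,0,0,0,0,0,-0.25,0,0,0,0,0,0,-0.25,0,0,0,0]
}}

```text
t: 6.6
ee_pos: [0.529, -0.138, 0.1223]
orientation: [-180.0, -0.0, -175.0]
ft_force: [-1.2, -0.1, 2.2]
grip_width: 0.0004
```

```bash
python3 ang.py
```

```text
0.004914845747064045 6576 [ 0.52903905 -0.13795992  0.12225974] hatch z at tcp 0.14354989149009167 [-1.31953928 -1.09975721  3.07505433]
```

Request:
{"api": "move_arm", "payload": {
  "targets": [0,0,0.3,0,0,0,0,0,0,0.7,0,0,0,0,0,0.3,1.1,0,0,0,0,0.3,0.8,1.3,0,0,0,0,0.7,1.2,1.5,0,0,0,0,0.7,1.2,1.5,0,0,0,0,0.7,1.2,1.5,0,0,0,0]
}}

```text
t: 7.52
ee_pos: [0.5707, -0.0661, 0.2116]
orientation: [180.0, -0.1, -175.0]
ft_force: [0.4, -0.3, -0.6]
grip_width: 0.0007
```

```bash
python3 - <<'E'
from h import *
s=sense();ci=camera_info("wrist");p,d=grab_frame("wrist");P=cloud(d,ci);np.savez("w5.npz",p=p,d=d,P=P);cv2.imwrite("pics/w5.png",p);print(s["ee_pos"],s["ft_force"],s["joints"],ci["eye"],ci["orientation"])
E
python3 ang.py pics/s5.png
```

```text
[ 0.57069274 -0.06613025  0.21161131] [ 0.39499993 -0.26170309 -0.61263983] [-1.84103656e+01  2.45780874e+01  7.09561115e+01 -1.92459236e-03
  8.45208206e+01 -1.13413293e+02] [ 0.4987311  -0.07376342  0.37844199] [-1.66613093e+01 -7.04882607e-02  9.49356160e+01]
0.012698403722254989 6553 [ 0.57052924 -0.06651082  0.21173575] hatch z at tcp 0.14416915834243174 [-0.5417807   0.34348165 -0.60650733]
```

View pics/w5.png

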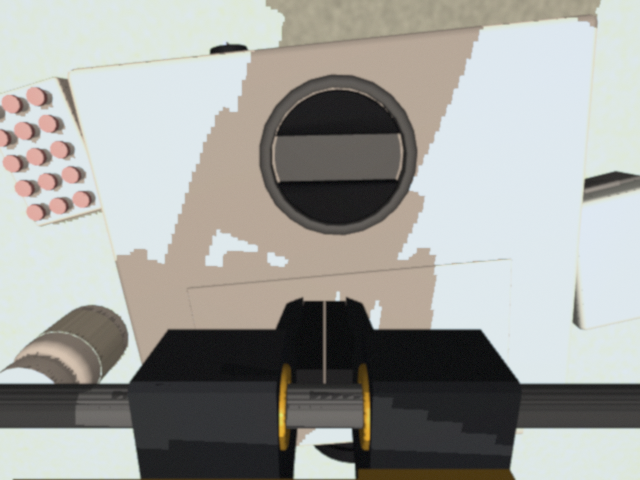

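View pics/s5.png

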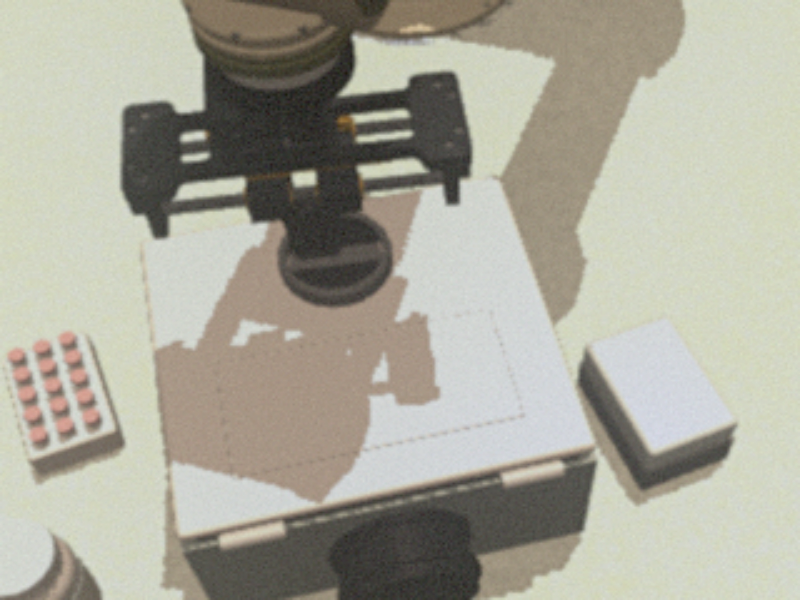

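```bash
python3 - <<'E'
from h import *
z=np.load("w5.npz");P=z["P"];d=z["d"]
ci=camera_info("wrist")
def ray(u,v,h):
    r=rot(ci)@np.array([(u-ci["cx"])/ci["fx"],-(v-ci["cy"])/ci["fy"],-1]);e=np.array(ci["eye"]);return e+r*(h-e[2])/r[2]
print(sense()["ee_pos"])
print("ring centre",ray(338,154.5,.160))
print("disc centre",ray(338.5,155.5,.159))
print("ring width",np.linalg.norm(ray(260,155,.16)-ray(416,155,.16)))
m=[ray(*q,.158) for q in((276,136),(400,134),(281,181.5),(399,180.5))]
for q in m: print(q)
for a,b in((0,1),(2,3)):
    v=m[a]-m[b];print("slot hdg",np.degrees(np.arctan2(v[1],v[0])))
print("width",np.linalg.norm((m[0]+m[1]-m[2]-m[3])/2),"mid",sum(m)/4)
print("depth floor",P[158,300:380:20],P[105,340],P[210,340])
# tips position in wrist view
print("tip",ray(324,300,.232))
dd=(d[280:330,285:365]);print(np.round(P[300:330:8,290:360:10,2],3))
E
```

```text
[ 0.57052924 -0.06651082  0.21173575]
ring centre [ 0.51601465 -0.06533322  0.16      ]
disc centre [ 0.51656422 -0.06499636  0.159     ]
ring width 0.07799953521518514
[ 0.50978931 -0.09688825  0.158     ]
[ 0.50357713 -0.03544602  0.158     ]
[ 0.53220997 -0.09312788  0.158     ]
[ 0.52655706 -0.0328227   0.158     ]
slot hdg -84.22667093140471
slot hdg -84.64483399466103
width 0.022923593517395747 mid [ 0.51803337 -0.06457121  0.158     ]
depth floor [[ 0.52076051 -0.08440212  0.14685383]
 [ 0.51984713 -0.07382752  0.14686902]
 [ 0.51900197 -0.06321764  0.14610253]
 [ 0.51807584 -0.05261834  0.14623416]] [ 0.49268246 -0.06629637  0.16028857] [ 0.5442604  -0.06126642  0.15966581]
tip [ 0.56340258 -0.06838994  0.232     ]
[[0.145 0.235 0.144 0.145 0.144 0.146 0.235]
 [0.242 0.242 0.237 0.239 0.239 0.238 0.242]
 [0.248 0.247 0.245 0.245 0.245 0.246 0.248]
 [0.255 0.252 0.251 0.251 0.25  0.252 0.253]]
```

Request:
{"api": "move_arm", "payload": {
  "targets": [-0.4,0,0,0,0,0.08,0,-0.8,0.02,-0.2,0,0,0.08,0,-0.91,0.02,-0.5,0,0,0.08,0,-0.91,0.02,-0.8,0,0,0.08,0,-0.91,0.02,-1.03,0,0,0.08,0,-0.91,0.02,-1.03,0,0,0.08,0]
}}

```text
t: 8.38
ee_pos: [0.516, -0.0649, 0.1496]
orientation: [180.0, -0.1, -174.6]
ft_force: [-0.4, -0.5, -0.3]
grip_width: 0.0006
```

```bash
python3 - <<'E'
from h import *
s=sense();print(s["ee_pos"],s["ft_force"],s["orientation"])
p,d=grab_frame("wrist");cv2.imwrite("pics/w6.png",p)
p,d=grab_frame("scene");cv2.imwrite("pics/s6.png",cv2.convertScaleAbs(cv2.resize(p[130:230,200:333],(800,600),interpolation=cv2.INTER_CUBIC),alpha=1.6))
E
```

```text
[ 0.5160091  -0.0649272   0.14964156] [-0.43647773 -0.51801557 -0.28633837] [ 1.79950150e+02 -1.02093857e-01 -1.74554180e+02]
```

View pics/w6.png

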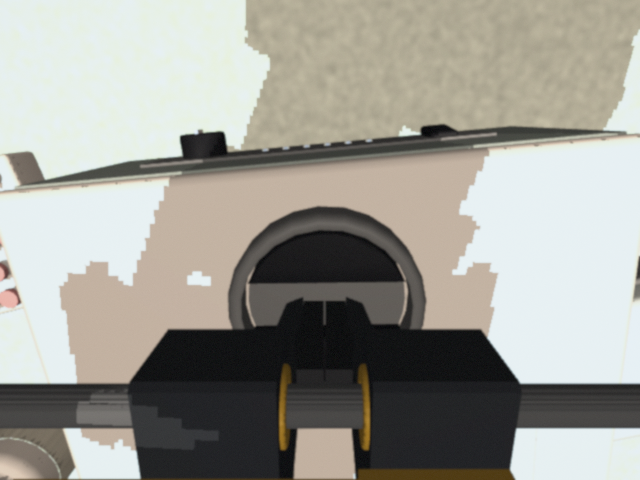

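View pics/s6.png

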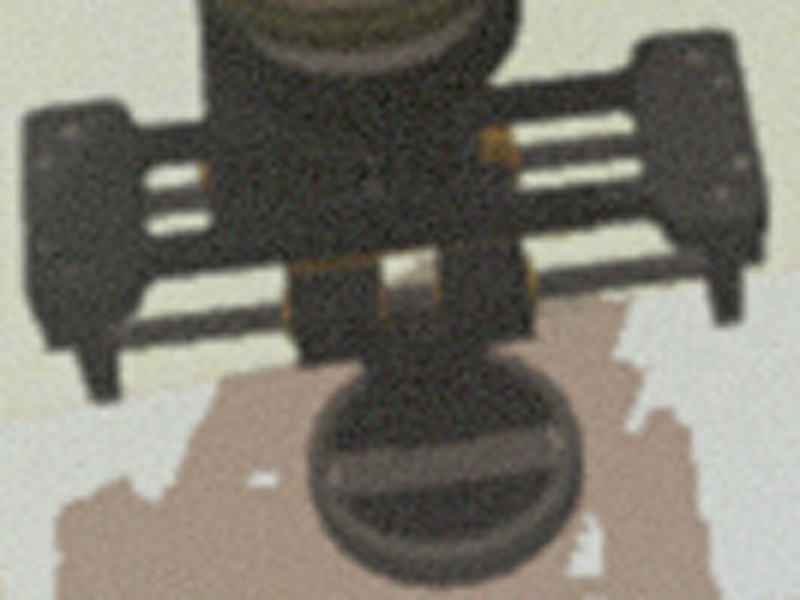

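Request:
{"api": "move_arm", "payload": {
  "targets": [0,0,-0.07,0,0,0,0,0,0,-0.14,0,0,0,0,0,0,-0.2,0,0,0,0,0,0,-0.25,0,0,0,0,0,0,-0.28,0,0,0,0,0,0,-0.28,0,0,0,0]
}}

```text
t: 9.22
ee_pos: [0.5165, -0.0647, 0.1335]
orientation: [180.0, -0.0, -174.5]
ft_force: [-0.6, 0.8, 0.5]
grip_width: 0.0005
```

```bash
python3 - <<'E'
from h import *
s=sense();print(s["ee_pos"],s["ft_force"],s["wrist_torque"])
p,d=grab_frame("wrist");cv2.imwrite("pics/w7.png",p[180:400,160:480])
E
python3 ang.py
```

```text
[ 0.51647681 -0.06471994  0.1335442 ] [-0.5963565   0.81476378  0.5416394 ] [ 0.07691365 -0.17240559  0.00761042]
0.014264415333977518 6598 [ 0.51655884 -0.06474493  0.13372675] hatch z at tcp 0.14507458071517199 [-0.36612807 -0.24583768  0.13961876]
```

View pics/w7.png

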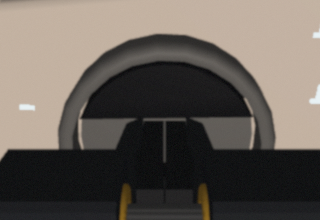

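The tips are entering the slot with no contact force. I'll go on down to the floor and press.

Request:
{"api": "move_arm", "payload": {
  "targets": [0,0,-0.05,0,0,0,0,0,0,-0.1,0,0,0,0,0,0,-0.14,0,0,0,0,0,0,-0.17,0,0,0,0,0,0,-0.17,0,0,0,0]
}}

```text
t: 9.95
ee_pos: [0.5163, -0.0647, 0.1239]
orientation: [-180.0, -0.0, -174.5]
ft_force: [-3.2, -0.1, 7.0]
grip_width: 0.0006
```

```bash
python3 ang.py
```

```text
0.003464036315858304 6578 [ 0.51629396 -0.06474652  0.12386759] hatch z at tcp 0.14197086185852473 [-2.78607887  0.61338185  6.90206782]
```

Request:
{"api": "move_arm", "payload": {
  "targets": [0,0,-0.04,0,0,0,0,0,0,-0.04,0,0,-0.7,0,0,0,-0.04,0,0,-1.5,0,0,0,-0.04,0,0,-2.4,0,0,0,-0.04,0,0,-3.3,0,0,0,-0.04,0,0,-4,0]
}}

```text
t: 10.75
ee_pos: [0.5161, -0.0647, 0.1236]
orientation: [-180.0, 0.1, 161.4]
ft_force: [-12.1, 2.9, 26.7]
grip_width: 0.0004
```

```bash
python3 - <<'E'
from h import *
s=sense();print(s["ee_pos"],s["ft_force"],s["wrist_torque"],s["orientation"])
p,d=grab_frame("wrist");cv2.imwrite("pics/w8.png",p)
E
python3 ang.py
```

```text
[ 0.51610842 -0.06466679  0.12356678] [-12.05418709   2.86778419  26.74334652] [0.44912954 1.69087696 0.05899735] [-1.79960904e+02  7.61577414e-02  1.61359966e+02]
0.003615430758936824 6571 [ 0.51612628 -0.06469999  0.12357255] hatch z at tcp 0.1420449467604605 [-11.31184782   1.2282608   25.60206544]
```

View pics/w8.png

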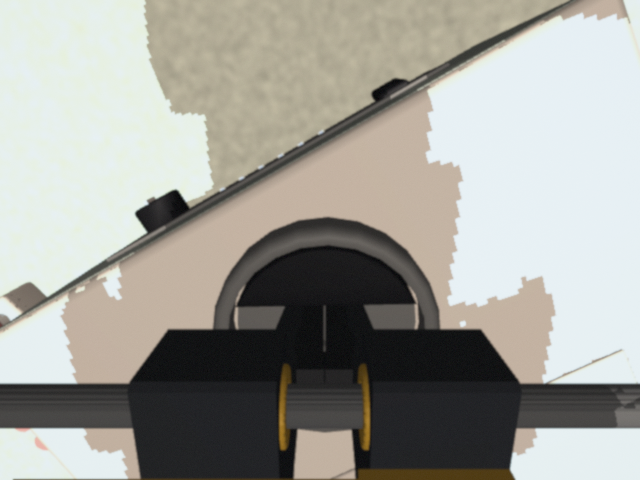

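Request:
{"api": "move_arm", "payload": {
  "targets": [-0.02,0,0.02,0,0,0,0,-0.02,0,0.02,0,0,-0.8,0,-0.02,0,0.02,0,0,-1.7,0,-0.02,0,0.02,0,0,-2.6,0,-0.02,0,0.02,0,0,-3.5,0,-0.02,0,0.02,0,0,-4.4,0,-0.02,0,0.02,0,0,-5,0]
}}

```text
t: 11.72
ee_pos: [0.5159, -0.0647, 0.1238]
orientation: [179.9, 0.1, 131.4]
ft_force: [-3.0, 2.0, 15.0]
grip_width: 0.0005
```

```bash
python3 - <<'E'
from h import *
s=sense();print(s["ee_pos"],s["ft_force"],s["wrist_torque"],s["orientation"],s["joints"])
p,d=grab_frame("wrist");cv2.imwrite("pics/w9.png",p)
E
python3 ang.py
```

```text
[ 0.5159078  -0.06473531  0.12376795] [-2.97557837  2.01357738 15.04737485] [0.26340978 0.35527168 0.04272697] [1.79914222e+02 1.31749119e-01 1.31358429e+02] [-2.02194253e+01  2.40202152e+01  8.78670080e+01  1.37349961e-02
  6.79560815e+01 -6.15830901e+01]
0.0025410630360595027 6571 [ 0.51587747 -0.06472433  0.12376494] hatch z at tcp 0.14218873680428695 [-3.4458314   0.85798787 14.04091116]
```

View pics/w9.png

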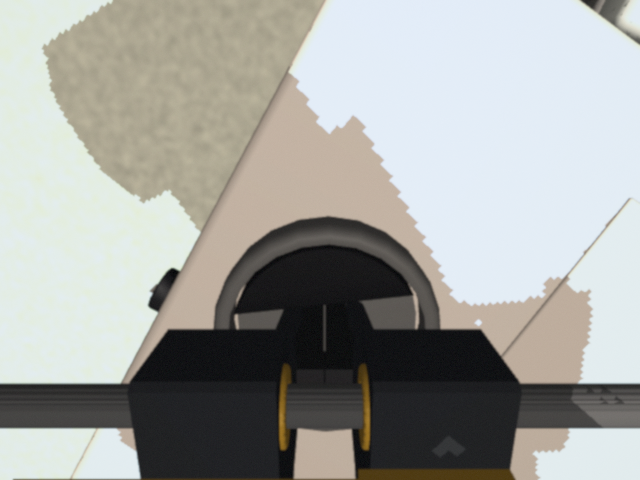

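Request:
{"api": "move_arm", "payload": {
  "targets": [0,0,0,0,0,-0.9,0,0,0,0,0,0,-1.8,0,0,0,0,0,0,-2.7,0,0,0,0,0,0,-3.6,0,0,0,0,0,0,-4.4,0,0,0,0,0,0,-5.1,0,0,0,0,0,0,-5.1,0]
}}

```text
t: 12.7
ee_pos: [0.5156, -0.0644, 0.1237]
orientation: [179.9, 0.0, 100.8]
ft_force: [-3.8, 3.3, 15.9]
grip_width: 0.0005
```

```bash
cat > w.py <<'E'
from h import *
import sys
s=sense();print(s["ee_pos"],s["ft_force"],s["wrist_torque"],s["orientation"])
p,d=grab_frame("wrist");cv2.imwrite(sys.argv[1],p)
E
python3 w.py pics/w10.png; python3 ang.py
```

```text
[ 0.51561749 -0.06435098  0.123735  ] [-3.80164367  3.27747802 15.93682936] [ 0.5625737   0.57989748 -0.0091041 ] [1.79890202e+02 2.07638185e-02 1.00848680e+02]
0.0029419680517187314 6573 [ 0.51561273 -0.06434662  0.12372569] hatch z at tcp 0.14217943086452425 [-3.64773137  3.97733857 14.4253072 ]
```

View pics/w10.png

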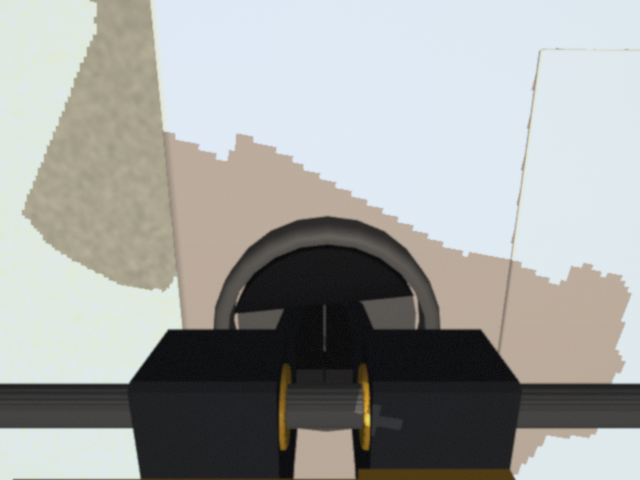

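Request:
{"api": "move_arm", "payload": {
  "targets": [0,0,0,0,0,-0.5,0,0,0,0,0,0,-0.9,0,0,0,0,0,0,-1.2,0,0,0,0,0,0,-1.5,0,0,0,0,0,0,-1.5,0]
}}

```text
t: 13.42
ee_pos: [0.5158, -0.0643, 0.1237]
orientation: [179.9, 0.0, 91.9]
ft_force: [-2.4, 3.9, 14.2]
grip_width: 0.0005
```

```bash
python3 w.py pics/w11.png
```

```text
[ 0.51582397 -0.06428415  0.12373947] [-2.39225644  3.90209852 14.20882589] [0.58273763 0.45275347 0.24624689] [1.79860321e+02 2.20941806e-03 9.19039337e+01]
```

View pics/w11.png

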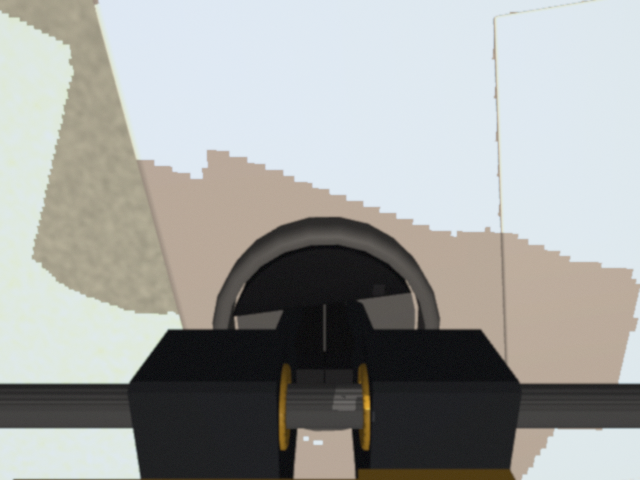

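Request:
{"api": "move_arm", "payload": {
  "targets": [0,0,0,0,0,-0.2,0,0,0,0,0,0,-0.4,0,0,0,0,0,0,-0.4,0]
}}

```text
t: 13.85
ee_pos: [0.516, -0.0642, 0.1238]
orientation: [179.8, 0.0, 89.6]
ft_force: [-2.0, 3.9, 13.1]
grip_width: 0.0005
```

```bash
python3 w.py pics/w12.png;python3 ang.py
```

```text
[ 0.5160308  -0.06421727  0.1237905 ] [-2.00414837  3.85184589 13.13596632] [0.68693789 0.28932337 0.63688399] [1.79830861e+02 3.42314503e-03 8.95578863e+01]
0.003290502234991292 6601 [ 0.51603659 -0.06420223  0.1237626 ] hatch z at tcp 0.1421503221868049 [-1.64619858  5.35511566 14.26434695]
```

View pics/w12.png

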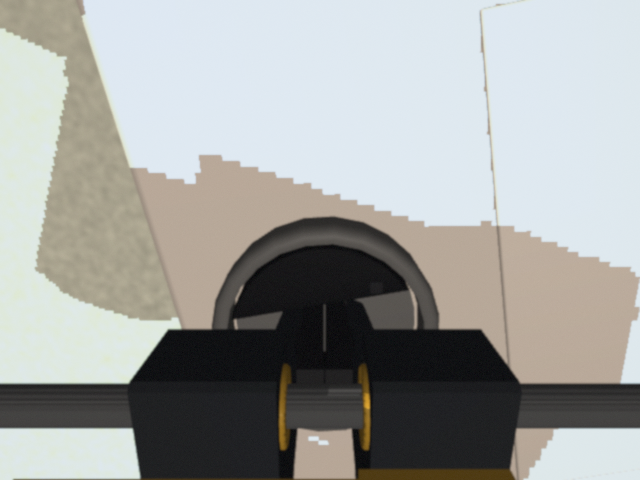

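The torque about z has climbed to 0.64 Nm, so the latch is at its stop. I'll back the tool off within the slot play and lift out.

Request:
{"api": "move_arm", "payload": {
  "targets": [0,0,0,0,0,0.7,0,0,0,0.05,0,0,1.3,0,0,0,0.15,0,0,1.5,0,0,0,0.3,0,0,1.5,0,0,0,0.6,0,0,1.5,0,0,0,1.1,0,0,1.5,0,0.6,0,1.8,0,0,1.5,0,0.6,0,2,0,0,1.5,0,0.6,0,2,0,0,1.5,0]
}}

```text
t: 15.08
ee_pos: [0.5508, -0.0647, 0.2422]
orientation: [-180.0, 0.0, 98.5]
ft_force: [0.2, -0.1, -0.2]
grip_width: 0.0005
```

```bash
python3 w.py pics/w13.png;python3 ang.py pics/s13.png
```

```text
[ 0.55081588 -0.06466072  0.24222086] [ 0.15744332 -0.05541587 -0.23665737] [ 0.00604384 -0.10911687  0.01866699] [-1.79999019e+02  4.61768043e-03  9.84598658e+01]
0.008456371385760929 6592 [ 0.55022253 -0.06455978  0.24103536] hatch z at tcp 0.14371479859100175 [ 0.48855136  0.34354259 -0.04955312]
```

View pics/w13.png

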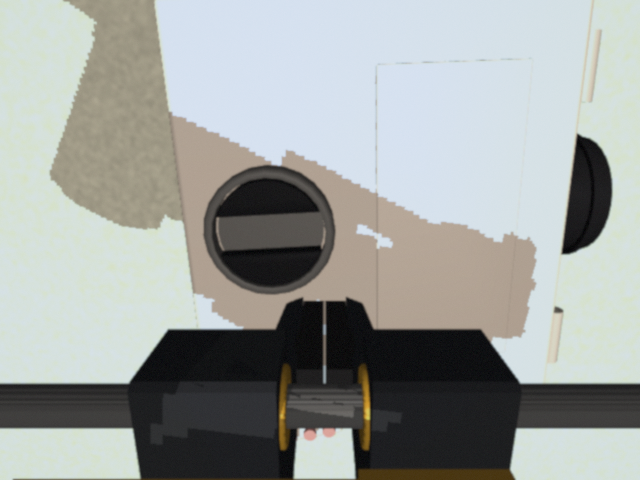

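View pics/s13.png

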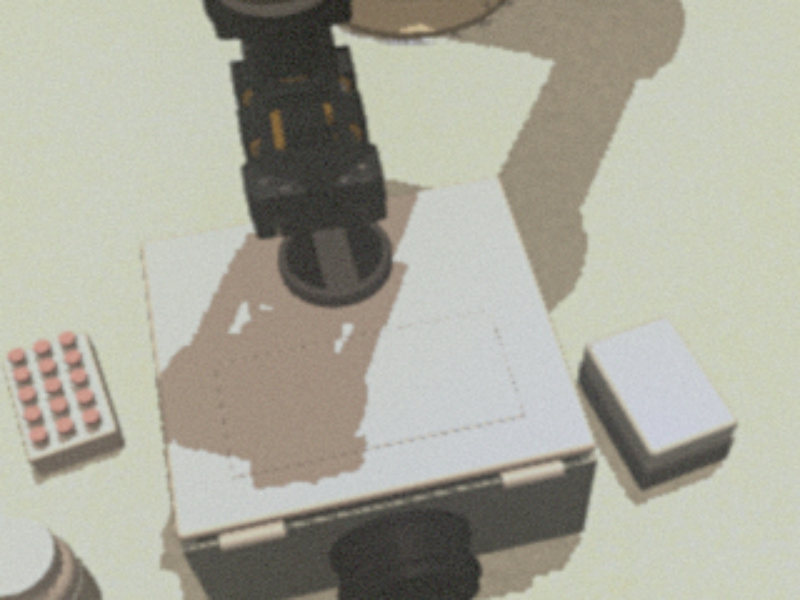

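In the wrist view the slot now runs parallel to the hatch's hinge-to-front edges: the slot at (217–325, 211–250) tilts 2–3°, and the dotted panel line tilts 2.6°. The hatch reads 0.0085, which matches locked. The rack, tip box and bottle look unmoved.

```bash
python3 - <<'E'
from h import *
ci=camera_info("wrist")
def ray(u,v,h):
    r=rot(ci)@np.array([(u-ci["cx"])/ci["fx"],-(v-ci["cy"])/ci["fy"],-1]);e=np.array(ci["eye"]);return e+r*(h-e[2])/r[2]
for a,b,h in(((217,217),(320,211),.158),((222,250),(325,247),.158),((376,65),(531,58),.142)):
    v=ray(*b,h)-ray(*a,h);print(np.degrees(np.arctan2(v[1],v[0])))
p,d=grab_frame("scene");P=cloud(d,camera_info("scene"));z=np.load("scene0.npz")
for q in[(405,262),(150,335),(165,270)]:print(P[q[1],q[0]]-z["P"][q[1],q[0]])
print(finish_job(),sense()["t"])
E
```

```text
11.816237447694178
10.17391584419549
10.778211181734745
[-0.00086087  0.00033275 -0.00146697]
[0.00176718 0.00159642 0.00410589]
[-0.00107859 -0.00067505 -0.00178968]
the job is handed in; nothing more can be done
the job is handed in; nothing more can be done
```

I pushed the hatch shut with the closed fingertips and turned the latch clockwise to its stop while pressing down. I then lifted clear and handed the job in at about 15.3 s of the 48 s allowed.

**Last checks:**
- **Hatch:** it stayed at about 0.0085 rad with nothing touching it, against about 0.009 expected when locked.
- **Latch:** the slot edges point 10.2–11.8°, against 10.5–10.8° for the hatch's hinge-to-front direction, so it is at its stop to within about 1°. The torque about the latch axis had risen to 0.64 Nm before I released it.
- **Bottle, rack and tip box:** one depth point on each differs by only about 1–5 mm from the start, which I take as depth noise, and the pictures show no movement.
- **Forces:** the highest wrist reading I saw was about 27 N downwards, from the fingertips pressing in the slot. Readings came only at the end of each move.

**Disagreement:** the real fingertips sit about 20 mm above the reported TCP, as the pictures and the contact heights both show. I corrected for that offset and used the force readings to judge contact.

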